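# Close the meal carrier and snap its two lid latches shut

## Task

The meals are packed in the insulated carrier and it is ready to go out: lower its open lid gently until it is fully down, then push each of the two latch levers on the lid's front edge down past its centre so that it snaps home against the front of the carrier. Only push with the fingertips, lift nothing, and leave the carrier standing where it is and the things round it undisturbed.

Things in the scene. Friction and masses are not known exactly. Their poses are not given: they have to be found in the camera images.
- carrier: Plain grey insulated meal carrier, 230 mm deep (x), 322 wide (y, over its end handles), loose but heavy (4 kg), two black meal trays inside. Origin: centre of its underside, on the worktop; x to its rear, y to its left, z up. Its front (face at x = -0.113) faces the robot within 0.35 rad. Rim 128 mm high. The lid hinges along y at x = 0.119, z = 0.133.
- lid (a joint): Angle of the grey lid at its rear hinge, rad: 0 = shut, starts at 0.7 to 1.0, at most 1.7. The hinge is stiff (0.75 N m): the lid stays where it is left and needs 1 to 4 N at its front edge all the way down. It reaches 234 mm from the hinge axis, 304 mm wide. Shut, its top is 152 mm above the worktop, 159 on the raised middle panel (160 x 244 mm).
- lid_edge (a point): Point on the lid's top (outer) face midway between the latches, 19 mm from the front edge, 215 mm from the hinge axis along the lid and 19 mm above it: the place to push. Moves with the lid: its z axis is the lid's outward normal, x points from the front edge to the hinge. The latches leave 130 mm free between them here.
- latch_left (a joint): Left latch lever (carrier y = +0.09), rad: 0 = up, pointing forward, 25 degrees above the lid's plane; 2.0 = home, flat against the carrier's front, its hook under a keeper. A spring drives it from the centre (0.95 rad) to either end: past the centre it snaps home by itself, short of it it springs back. Flipped before the lid is down, its hook keeps the lid from closing.
- latch_left_pivot (a point): Middle of the left lever's hinge pin, 6 mm in front of the lid's edge; lid shut: x = -0.121, z = 0.140 in the carrier's frame. The pin lies along the carrier's y. Pressed straight down 35 mm in front of the pin with 5 to 7 N, the lever passes its centre when that spot is about 20 mm below the pin.
- latch_left_tip (a point): Outer end of the left lever, at the finger lip. The lever is a black plate 50 mm wide (along the carrier's y), 5 mm thick, reaching 66 mm from its hinge pin.
- latch_right (a joint): Right latch lever (carrier y = -0.09), the same as the left one: 0 = up, 2.0 = snapped home, centre at 0.95 rad.
- latch_right_pivot (a point): Middle of the right lever's hinge pin, as for the left.
- latch_right_tip (a point): Outer end of the right lever, as for the left.
- thermometer: Cream hand thermometer, 165 x 52 x 22 mm, lying loose to the left of the carrier; leave alone. Origin: centre of its underside, x along its length.
- tumbler: Brushed steel tumbler, 70 mm across and 120 mm high, standing loose to the right of the carrier; leave alone. Origin: centre of its foot.
- roll: Roll of tan label tape, 100 mm across and 25 mm high, lying loose on the worktop in front and to the right; leave alone. Origin: centre of its underside.

How it is judged:
By the outcome, as a careful person would: the job done as asked, in the order asked, and still so for the second after the job is handed in, with the robot touching nothing.
It also fails if it takes over 51 s, if anything falls off the work surface, if the arm or the gripper's body presses on something with over 40 N, if the wrist force passes 120 N, or if a joint passes its speed limit or range.

## Robot

A 7-joint arm with a two-finger parallel gripper is mounted at the origin on the work surface; the furniture and walls round the work are solid. World frame = base frame: x ahead of the robot, y to its left, z up, the work surface at z = 0. Lengths are in m, angles in rad, forces in N, time in s.
With the tool pointing down it reaches from about 0.35 to 0.9 m from the base axis. Payload 8.1 kg.
Tool frame: the origin (TCP) lies on the centre line of the jaws, within the pads' length; the fingertips stand 14 mm ahead of it and the grasp point (between the pads) lies 5 mm behind it; z points along the fingers, y is the direction in which the jaws open and shut (so a half turn about z gives the same grasp; the last joint's range is limited). The gripper opens to 92 mm and grips with 3 to 60 N. Pads are 19 mm wide; open, the fingers measure 130 mm over their backs; the gripper's body (75 mm by 190 mm) begins 47 mm behind the grasp point.
Start: joints at [-1.388, 0.434, 0.025, 1.573, -0.012, 1.134, -0.075], TCP at [0.176, 0.6, 0.241] pointing down, gripper open.
Joint ranges: [-2.62, 2.62], [-0.44, 2.09], [-1.27, 1.32], [0.08, 2.57], [-1.32, 4.46], [0.12, 2], [-2.74, 2.74]. Speed limits (rad/s): [2.22, 2.22, 3.01, 3.01, 3.14, 3.14, 3.14].

## Interface

Orientations are given as a rotation vector (axis times angle).
In Python, from cell import observe, eyes, arm gives the robot as it stands.
- The arm moves only by the tool step_arm, never from a script. Its argument "series" is a list that holds one entry, the list of rows, each a list of 5 numbers: the finger opening in m, from 0 to 0.0918, then the shift along the world's x, y, z in m, then the turn about the world's z in degrees. In form: [[[hand, dx, dy, dz, spin], ...]]. A call has 1 to 20 rows; each row is the pose to reach, as a shift and turn from the pose measured when the call began; what a row does not reach only later rows make up. A row lasts 1/12 s, in which the tool goes at most 41.7 mm and 7.16 degrees, less where a joint would pass 70% of its speed; a pose out of reach is approached as far as the arm can. A call with a gripper value outside its range is refused whole. The fingers move at their own pace and stop on an object; "squeeze" is the grip in N (left out, the last holds). Time passes only in rows, so rows that repeat a pose let the fingers close. It gives the time, the measured TCP pose, the force and the opening at its end, in the units of the state.
- observe(): the state, without advancing time (a new reading comes with each control period).
- eyes.get_image(name): name is "scene" or "top"; returns (picture, depth): 384x512x3 uint8, red, green, blue; 384x512 float32, m along the optical axis (not along the pixel's ray), 0 where there is no reading.
- eyes.camera_params(name): a dict with "intrinsics" (3x3 intrinsics, pixels), "distortion" ([k1, k2, p1, p2, k3] as OpenCV has them; the pictures are not rectified), "position" and "attitude" of the camera in the world. Camera axes: x right, y down, z forward; pixel columns grow to the right and rows downward; lengths in m; the calibration is good to about 2 mm. A picture is of the moment at which its call begins. camera_params takes no time and is no camera call.
- arm.sign_off(): hands the job in, once; it reports no verdict.
The state is a dict: "clock": time; "joints": joint angles; "dq": joint speeds; "joint_efforts": joint torques, N m; "position": TCP position; "ee_rot": TCP orientation; "force": force on the tool from outside, world axes, zero at the start; "ft_torque": the same for the moment, N m; "width": opening from 0.0 (shut) to 1.0 (fully open).
Only numpy, scipy, OpenCV 4.12 (cv2) and the standard library are available. Lean on these libraries where they do the work, as an engineer would, in place of code of your own. Each camera call takes 0.05 s, during which the arm holds its last target.

## Working session

There is one attempt and no reset: what is moved stays moved. The work goes in short steps, Python scripts to look and compute and a tool call to move; the robot and the scene stay as the last step left them, time stands still between calls to the robot, and variables do not carry over. Pictures are saved under pics/ and viewed, and the job is handed in when it is done.

Besides the shell and the picture viewer there is one more tool, called as name(argument=value, ...), one argument or row to a line, values as JSON. step_arm: Moves the arm, as the interface text tells. Its arguments: {"type":"object","properties":{"series":{"type":"array"},"squeeze":{"type":"number"}},"required":["series"]}

```bash
mkdir -p pics; ls
python3 - <<'E'
from cell import observe, eyes, arm
import cv2,numpy as np
print(observe())
for n in("scene","top"):
    im,d=eyes.get_image(n); np.savez(f"{n}0.npz",im=im,d=d)
    cv2.imwrite(f"pics/{n}0.png",im[:,:,::-1]); print(n,eyes.camera_params(n))
E
```

```text
pics
{'clock': 0.0, 'joints': array([-1.38757606,  0.43525761,  0.02499895,  1.57408831, -0.01159201,
        1.13398861, -0.07508826]), 'dq': array([ 1.91004288e-05,  2.23615356e-04, -1.32826730e-04,  1.98736184e-03,
        3.79048342e-05,  5.06026922e-04,  5.55861166e-04]), 'joint_efforts': array([-5.47272248e-04, -6.67822838e+01,  9.84715708e-01, -3.14466798e+01,
       -6.07392867e-02,  4.25466523e-02,  1.62010824e-04]), 'position': array([0.17614877, 0.59916054, 0.23992714]), 'ee_rot': array([-4.47550950e-01, -3.10948424e+00,  2.50644278e-03]), 'force': array([-7.08641587e-04, -1.00080601e+00,  3.74846752e-01]), 'ft_torque': array([-0.02584541,  0.00400834, -0.00131175]), 'width': 0.9999070964451522}
scene {'intrinsics': array([[416.10291425,   0.        , 254.30339632],
       [  0.        , 416.10291425, 188.66312148],
       [  0.        ,   0.        ,   1.        ]]), 'distortion': array([-0.09327607,  0.        ,  0.        ,  0.        ,  0.        ]), 'position': array([-0.18565855, -0.49972684,  0.97852783]), 'attitude': array([-2.12094174,  1.15370866, -0.50246654])}
top {'intrinsics': array([[405.19337233,   0.        , 251.5161987 ],
       [  0.        , 405.19337233, 199.67237191],
       [  0.        ,   0.        ,   1.        ]]), 'distortion': array([-0.08385441,  0.        ,  0.        ,  0.        ,  0.        ]), 'position': array([ 0.44918806, -0.07524737,  1.17039758]), 'attitude': array([-2.16307535,  2.1887899 , -0.0534289 ])}
```

View pics/scene0.png

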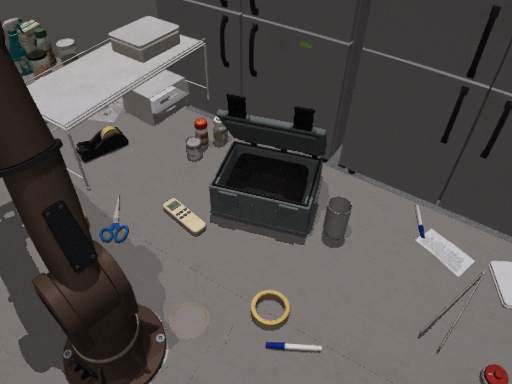

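View pics/top0.png

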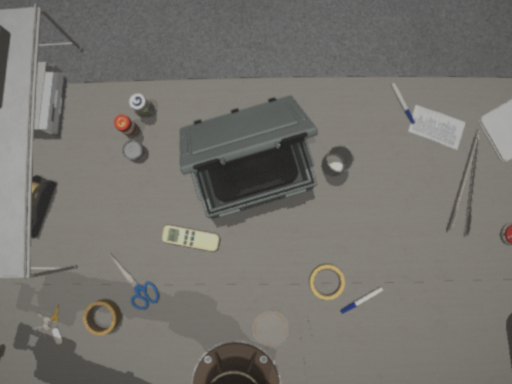

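The open lid is at top (245,130) and the carrier opening at (255,175). The levers stick up at scene (236,105) and (303,118). The thermometer is at top (190,238), the tumbler at (336,163) and the roll at (327,282). Next I measure them.

```bash
cat > h.py <<'E'
import cv2,numpy as np
from cell import eyes
from scipy.spatial.transform import Rotation as R
def cloud(n,d):
    p=eyes.camera_params(n); h,w=d.shape
    u,v=np.meshgrid(np.arange(w),np.arange(h))
    q=cv2.undistortPoints(np.stack([u,v],-1).reshape(-1,1,2).astype(float),p["intrinsics"],p["distortion"]).reshape(h,w,2)
    c=np.dstack([q*d[...,None],d])
    W=c@R.from_rotvec(p["attitude"]).as_matrix().T+p["position"]
    W[d==0]=np.nan
    return W
def proj(n,P):
    p=eyes.camera_params(n); Rm=R.from_rotvec(p["attitude"]).as_matrix()
    return cv2.projectPoints(((np.asarray(P,float)-p["position"])@Rm).reshape(-1,1,3),np.zeros(3),np.zeros(3),p["intrinsics"],p["distortion"])[0].reshape(-1,2)
E
python3 - <<'E'
from h import *
np.set_printoptions(precision=3,suppress=True)
for n,pts in (("top",[(185,160),(182,130),(308,105),(314,130),(250,130),(205,214),(313,182),(260,200),(336,163),(190,238),(20,120),(20,270),(35,20),(100,300),(140,105),(125,125),(133,150),(327,270)]),("scene",[(236,105),(303,118),(218,118),(325,150),(213,185),(316,205),(337,220),(340,200),(265,160),(110,80),(80,180),(40,100)])):
    f=np.load(n+"0.npz"); W=cloud(n,f["d"])
    for u,v in pts: print(n,u,v,W[v,u])
E
```

```text
top 185 160 [0.597 0.084 0.312]
top 182 130 [0.698 0.119 0.167]
top 308 105 [ 0.81  -0.222 -0.002]
top 314 130 [ 0.654 -0.192  0.328]
top 250 130 [ 0.667 -0.056  0.284]
top 205 214 [0.491 0.084 0.   ]
top 313 182 [ 0.566 -0.213  0.13 ]
top 260 200 [ 0.521 -0.076  0.127]
top 336 163 [ 0.634 -0.298  0.007]
top 190 238 [0.423 0.123 0.024]
top 20 120 [0.71  0.494 0.262]
top 20 270 [0.355 0.485 0.258]
top 35 20 [0.964 0.473 0.259]
top 100 300 [0.248 0.382 0.031]
top 140 105 [0.788 0.249 0.099]
top 125 125 [0.731 0.288 0.106]
top 133 150 [0.67  0.277 0.067]
top 327 270 [ 0.326 -0.266 -0.001]
scene 236 105 [0.575 0.027 0.365]
scene 303 118 [ 0.625 -0.146  0.363]
scene 218 118 [0.796 0.259 0.101]
scene 325 150 [ 0.748 -0.176  0.186]
scene 213 185 [0.487 0.051 0.13 ]
scene 316 205 [ 0.697 -0.196  0.002]
scene 337 220 [ 0.596 -0.301  0.093]
scene 340 200 [ 0.659 -0.279  0.107]
scene 265 160 [ 0.678 -0.011  0.117]
scene 110 80 [0.597 0.554 0.259]
scene 80 180 [ 0.358  0.53  -0.001]
scene 40 100 [0.39  0.657 0.259]
```

Run:
```python
from h import *
np.set_printoptions(precision=4,suppress=True)
C={}
for n in("top","scene"):
    f=np.load(n+"0.npz"); W=cloud(n,f["d"]).reshape(-1,3); 
    m=(W[:,0]>.45)&(W[:,0]<.9)&(W[:,1]>-.26)&(W[:,1]<.17)
    C[n]=W[m&(W[:,2]>.02)]
    print(n,len(C[n]))
# rim points
for n in C:
    P=C[n]; r=P[(abs(P[:,2]-.128)<.006)]
    r=r[(r[:,1]>-.24)&(r[:,1]<.12)]
    h=cv2.minAreaRect(r[:,:2].astype(np.float32)); print(n,"rim",len(r),h, cv2.boxPoints(h))
    print(np.histogram(P[:,2],bins=np.arange(.02,.42,.02)))
# lid plane RANSAC, z>.17
rng=np.random.default_rng(0)
for n in C:
    P=C[n][C[n][:,2]>.17]; best=0
    Q=P.copy()
    for k in range(2):
        best=0
        for i in range(500):
            a,b,c=Q[rng.choice(len(Q),3,False)]; nn=np.cross(b-a,c-a); l=np.linalg.norm(nn)
            if l<1e-5: continue
            nn/=l; m=abs((Q-a)@nn)<.003
            if m.sum()>best: best=m.sum();bm=m
        S=Q[bm]; c=S.mean(0); nn=np.linalg.svd(S-c,full_matrices=False)[2][2]; nn*=np.sign(nn[0]) if abs(nn[0])>.1 else 1
        print(n,len(Q),best,"c",c,"n",nn,"tilt",np.arctan2(np.hypot(nn[0],nn[1]),nn[2]),"yaw",np.arctan2(nn[1],nn[0]),S.min(0),S.max(0))
        Q=Q[~bm]
```

```text
top 12118
scene 11198
top rim 1486 ((0.5731813311576843, -0.06499865651130676), (0.12924540042877197, 0.30108264088630676), 15.479412078857422) [[ 0.4707  0.0628]
 [ 0.5511 -0.2273]
 [ 0.6756 -0.1928]
 [ 0.5953  0.0973]]
(array([ 489,  151,  174,  150, 3426, 1600,  172,  146,  379,  463,  503,
        534,  582,  928,  911, 1077,    7,  152,  274]), array([0.02, 0.04, 0.06, 0.08, 0.1 , 0.12, 0.14, 0.16, 0.18, 0.2 , 0.22,
       0.24, 0.26, 0.28, 0.3 , 0.32, 0.34, 0.36, 0.38, 0.4 ]))
scene rim 1661 ((0.6281341314315796, -0.05240227282047272), (0.24638383090496063, 0.3011806309223175), 16.131576538085938) [[ 0.468   0.058 ]
 [ 0.5516 -0.2313]
 [ 0.7883 -0.1628]
 [ 0.7046  0.1265]]
(array([ 551,  443,  557,  648, 3714, 1847,   80,  177,  187,  201,  217,
        216,  245,  447,  410,  653,  140,  256,  209]), array([0.02, 0.04, 0.06, 0.08, 0.1 , 0.12, 0.14, 0.16, 0.18, 0.2 , 0.22,
       0.24, 0.26, 0.28, 0.3 , 0.32, 0.34, 0.36, 0.38, 0.4 ]))
top 5883 3261 c [ 0.665  -0.0326  0.2723] n [0.7331 0.2123 0.6462] tilt 0.8682426634206795 yaw 0.2819302477026442 [ 0.5647 -0.1943  0.1795] [0.7668 0.1055 0.3655]
top 2622 1093 c [ 0.6663 -0.0298  0.2743] n [0.8068 0.2222 0.5475] tilt 0.9914330857784192 yaw 0.26876924732800345 [ 0.565  -0.174   0.1701] [0.7732 0.1263 0.395 ]
scene 3272 1287 c [ 0.6508 -0.0489  0.2429] n [0.768  0.2194 0.6017] tilt 0.9251418628486117 yaw 0.27821072296602917 [ 0.5774 -0.1775  0.1701] [0.7346 0.0882 0.2999]
scene 1985 1051 c [ 0.6052 -0.0608  0.3415] n [0.9453 0.2695 0.1839] tilt 1.38588394493361 yaw 0.27768203095122823 [ 0.5628 -0.2005  0.2876] [0.6533 0.0852 0.3949]
```

```bash
cat >> h.py <<'E'
O=np.array([.6187,-.0536,0]); YAW=.277; TH=.925
def w(P,O=O,yaw=YAW):
    return np.asarray(P,float)@R.from_euler('z',yaw).as_matrix().T+O
def lid(r,y,h,th):  # r from hinge forward, h above hinge along normal
    return [.119-r*np.cos(th)+h*np.sin(th),y,.133+r*np.sin(th)+h*np.cos(th)]
def lever(y,th,q,L):
    p=lid(.240,y,.007,th); a=th+.436-q
    return [p[0]-L*np.cos(a),y,p[2]+L*np.sin(a)]
def draw(n,im,th,q=(0,0),out=None):
    im=cv2.resize(im[:,:,::-1],None,fx=1.5,fy=1.5); 
    L=[]
    for P in ([[-.113,y,z] for y,z in((.152,.128),(-.152,.128),(-.152,0),(.152,0),(.152,.128))],
      [lid(r,y,.019,th) for r,y in((.234,.152),(.234,-.152),(.0,-.152),(.0,.152),(.234,.152))]):
        L.append((w(P),(0,255,255)))
    for y,qq in((.09,q[0]),(-.09,q[1])):
        L.append((w([lever(y-.025,th,qq,0),lever(y+.025,th,qq,0),lever(y+.025,th,qq,.066),lever(y-.025,th,qq,.066),lever(y-.025,th,qq,0)]),(0,0,255)))
    for P,c in L:
        cv2.polylines(im,[np.int32(np.round(proj(n,P)*1.5))],False,c,1)
    cv2.imwrite(out,im)
E
python3 - <<'E'
from h import *
for n in("top","scene"):
    draw(n,np.load(n+"0.npz")["im"],TH,out=f"pics/{n}_ov.png")
print(w([lid(.215,0,.019,t) for t in(.925,.5,.2,0)]), w([lever(y,TH,0,.066) for y in(.09,-.09)]))
E
python3 -c "
import cv2,numpy as np
a=cv2.imread('pics/top_ov.png')[100:350,230:560];b=cv2.imread('pics/scene_ov.png')[120:370,280:610]
cv2.imwrite('pics/ov.png',cv2.resize(np.hstack([a,b]),None,fx=1.2,fy=1.2))"
```

```text
[[ 0.62329717 -0.05229298  0.31613832]
 [ 0.5604378  -0.07016447  0.25275056]
 [ 0.53411264 -0.07764895  0.19433517]
 [ 0.5263595  -0.07985324  0.152     ]] [[ 0.56177307  0.02378191  0.39343467]
 [ 0.61099789 -0.14935653  0.39343467]]
```

View pics/ov.png

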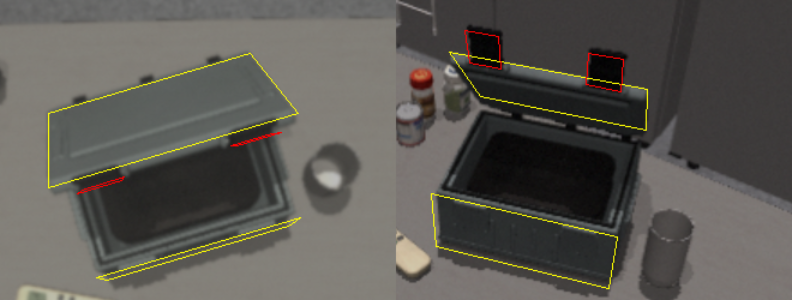

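Run:
```python
from h import *
np.set_printoptions(precision=4,suppress=True)
for n in("top","scene"):
    f=np.load(n+"0.npz"); W=cloud(n,f["d"]); 
    P=(W-O)@R.from_euler('z',YAW).as_matrix()
    q=P.reshape(-1,3); im=f["im"].reshape(-1,3)
    ok=(abs(q[:,0])<.2)&(abs(q[:,1])<.2)
    r=q[ok&(abs(q[:,2]-.128)<.005)&(q[:,0]<0)&(abs(q[:,1])<.13)]
    # front edge per y-bin
    for lo in np.arange(-.12,.12,.06):
        s=r[(r[:,1]>lo)&(r[:,1]<lo+.06)]; print(n,"front",round(lo,2),np.percentile(s[:,0],[1,3,10,50]),np.median(s[:,2]))
    r=q[ok&(abs(q[:,2]-.128)<.005)&(abs(q[:,0]+.05)<.04)]; print(n,"y ext",np.percentile(r[:,1],[.5,2,98,99.5]))
    l=q[ok&(q[:,2]>.355)&(q[:,2]<.41)]
    for sgn in(1,-1):
        s=l[l[:,1]*sgn>0]
        if len(s)>5: print(n,"lever",len(s),np.percentile(s,[2,50,98],axis=0).round(4).tolist())
```

```text
top front -0.12 [-0.1099 -0.1086 -0.103  -0.0951] 0.12776027815943558
top front -0.06 [-0.1033 -0.1028 -0.1015 -0.094 ] 0.12793439046207278
top front 0.0 [-0.1035 -0.103  -0.1015 -0.0943] 0.12771559610499228
top front 0.06 [-0.1087 -0.107  -0.1028 -0.0947] 0.12767200259779732
top y ext [-0.1486 -0.1476  0.15    0.1509]
top lever 212 [[-0.025, 0.0672, 0.3607], [-0.0202, 0.0913, 0.3911], [-0.0141, 0.1153, 0.3953]]
top lever 218 [[-0.0245, -0.1126, 0.361], [-0.0201, -0.0881, 0.3911], [-0.0136, -0.0636, 0.3954]]
scene front -0.12 [-0.1104 -0.1085 -0.106  -0.0989] 0.12792356069531263
scene front -0.06 [-0.1074 -0.1065 -0.1051 -0.0994] 0.12803346199350474
scene front 0.0 [-0.107  -0.1068 -0.1043 -0.0988] 0.12804914616292007
scene front 0.06 [-0.1094 -0.1081 -0.1047 -0.0993] 0.12807778350328536
scene y ext [-0.1511 -0.1504  0.1472  0.1482]
scene lever 235 [[-0.0273, 0.0648, 0.3587], [-0.0227, 0.0878, 0.377], [-0.0169, 0.1129, 0.3937]]
scene lever 251 [[-0.0265, -0.1155, 0.3583], [-0.0223, -0.0916, 0.3758], [-0.0158, -0.0666, 0.3939]]
```

step_arm(
  series=[
    [[0,0,0,0.04,0],[0,0,0,0.08,0],[0,0,0,0.12,0],[0,0,0,0.16,0],[0,0,0,0.2,0],[0,0,0,0.24,0],[0,0.02,-0.02,0.24,-4],[0,0.04,-0.05,0.24,-8],[0,0.06,-0.08,0.24,-12],[0,0.08,-0.11,0.24,-16],[0,0.1,-0.14,0.24,-20],[0,0.12,-0.17,0.24,-24],[0,0.14,-0.2,0.24,-28],[0,0.16,-0.23,0.24,-32],[0,0.18,-0.26,0.24,-36],[0,0.2,-0.29,0.24,-40],[0,0.22,-0.32,0.24,-44],[0,0.24,-0.35,0.24,-48],[0,0.26,-0.38,0.24,-52],[0,0.28,-0.41,0.24,-57.7]],
  ],
  squeeze=5,
)

```text
clock: 1.77
position: [0.4566, 0.1875, 0.4799]
ee_rot: [-1.895, -2.504, 0.002]
force: [1.8, 0.9, -0.1]
width: 0.006
```

step_arm(
  series=[
    [[0,0.025,-0.029,0,0],[0,0.05,-0.058,0,0],[0,0.075,-0.087,0,0],[0,0.1,-0.116,0,0],[0,0.125,-0.145,0,0],[0,0.15,-0.174,0,0],[0,0.175,-0.203,0,0],[0,0.198,-0.231,0,0],[0,0.198,-0.231,-0.03,0],[0,0.198,-0.231,-0.06,0],[0,0.198,-0.231,-0.09,0],[0,0.198,-0.231,-0.11,0],[0,0.198,-0.231,-0.11,0]],
  ],
)

```text
clock: 2.85
position: [0.6527, -0.0428, 0.3648]
ee_rot: [-1.891, -2.499, 0.009]
force: [-0.5, 0.2, -0.4]
width: 0.004
```

Run:
```python
from h import *
from cell import observe
o=observe();print(o["joints"],o["position"],o["force"],o["clock"])
im,d=eyes.get_image("scene"); cv2.imwrite("pics/s1.png",cv2.resize(im[60:260,150:400,::-1],None,fx=3,fy=3))
O2=np.array([.6235,-.0522,0])
for i,t in enumerate(np.linspace(.95,0,11)):
    rho=.212+.018*i/10
    c=np.array(lid(rho,0,.019,t)); T=c+[.019,0,.014]
    print(round(t,3),w(T,O2).round(4))
```

```text
[-0.38632379  0.46137735  0.60857826  1.31547418 -0.25747848  1.45270296
  0.48007958] [ 0.65265704 -0.04283877  0.36480251] [-0.54499899  0.15603521 -0.39435951] 2.85
0.95 [ 0.6525 -0.044   0.3305]
0.855 [ 0.6351 -0.0489  0.3208]
0.76 [ 0.6185 -0.0536  0.3093]
0.665 [ 0.603  -0.058   0.2961]
0.57 [ 0.5886 -0.0621  0.2813]
0.475 [ 0.5756 -0.0658  0.265 ]
0.38 [ 0.564  -0.0691  0.2473]
0.285 [ 0.5541 -0.0719  0.2284]
0.19 [ 0.5458 -0.0743  0.2084]
0.095 [ 0.5395 -0.0761  0.1876]
0.0 [ 0.535  -0.0774  0.166 ]
```

View pics/s1.png

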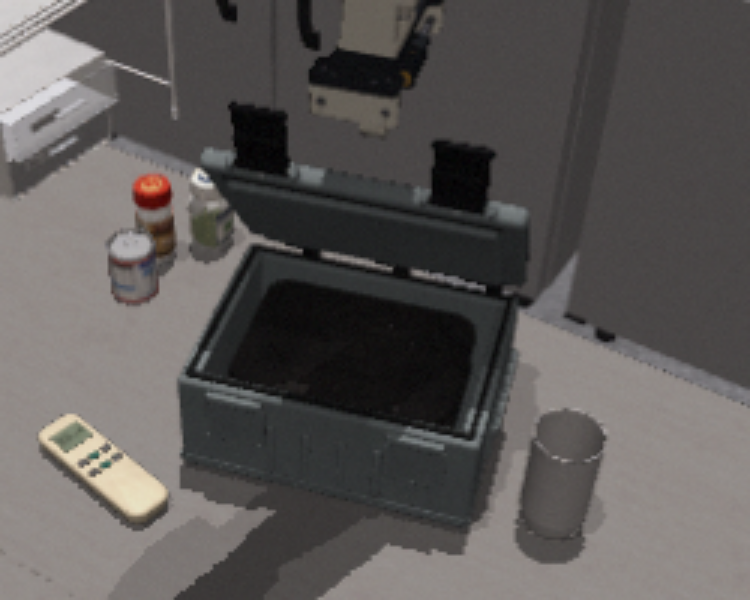

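step_arm(
  series=[
    [[0,0,-0.001,-0.012,0],[0,0,-0.001,-0.02,0],[0,0,-0.001,-0.026,0],[0,0,-0.001,-0.032,0],[0,-0.003,-0.002,-0.035,0],[0,-0.006,-0.003,-0.037,0],[0,-0.012,-0.004,-0.041,0],[0,-0.018,-0.006,-0.045,0],[0,-0.023,-0.008,-0.048,0],[0,-0.029,-0.009,-0.052,0],[0,-0.034,-0.011,-0.056,0],[0,-0.039,-0.012,-0.06,0],[0,-0.045,-0.014,-0.065,0],[0,-0.05,-0.015,-0.069,0]],
  ],
)

```text
clock: 4.07
position: [0.6028, -0.0584, 0.2983]
ee_rot: [-1.893, -2.501, 0.006]
force: [2.0, -0.3, 0.9]
width: 0.009
```

Run:
```python
from h import *
from cell import observe
o=observe();print(o["joints"],o["position"],o["force"],o["clock"])
im,d=eyes.get_image("scene"); cv2.imwrite("pics/s2.png",cv2.resize(im[60:260,150:400,::-1],None,fx=3,fy=3))
```

```text
[-0.40826435  0.39863178  0.60549412  1.56693835 -0.23311725  1.2559407
  0.50931598] [ 0.60279619 -0.05840577  0.29827189] [ 1.96955839 -0.34409422  0.93021029] 4.0667
```

View pics/s2.png

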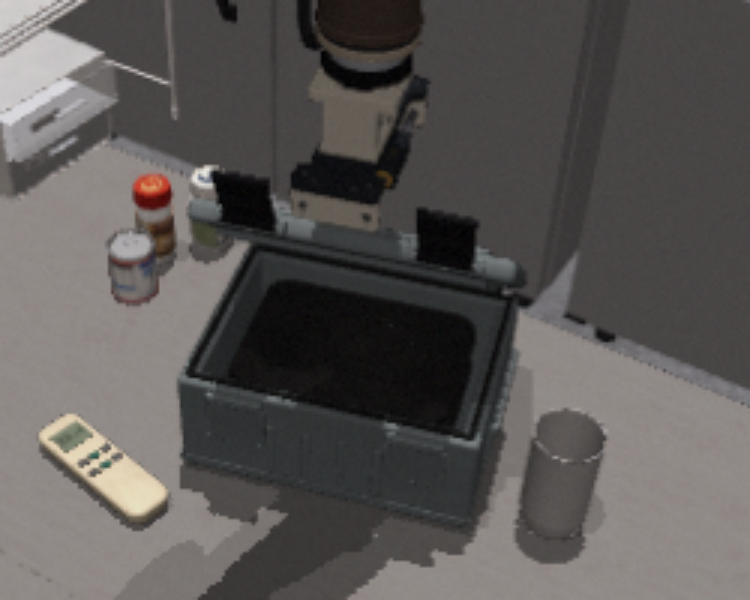

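step_arm(
  series=[
    [[0,-0.005,-0.001,-0.006,0],[0,-0.01,-0.003,-0.012,0],[0,-0.014,-0.004,-0.017,0],[0,-0.018,-0.005,-0.022,0],[0,-0.022,-0.006,-0.028,0],[0,-0.027,-0.008,-0.033,0],[0,-0.031,-0.009,-0.039,0],[0,-0.035,-0.01,-0.045,0],[0,-0.038,-0.011,-0.051,0],[0,-0.041,-0.012,-0.057,0],[0,-0.044,-0.013,-0.064,0],[0,-0.047,-0.014,-0.07,0],[0,-0.05,-0.014,-0.077,0],[0,-0.052,-0.015,-0.084,0],[0,-0.055,-0.016,-0.09,0],[0,-0.057,-0.016,-0.096,0],[0,-0.059,-0.017,-0.102,0],[0,-0.061,-0.018,-0.108,0]],
  ],
)

```text
clock: 5.62
position: [0.5405, -0.0766, 0.189]
ee_rot: [-1.893, -2.499, 0.008]
force: [1.7, 0.1, 0.7]
width: 0.006
```

Run:
```python
from h import *
from cell import observe
o=observe();print(o["position"],o["force"],o["clock"])
im,d=eyes.get_image("scene"); cv2.imwrite("pics/s3.png",cv2.resize(im[60:260,150:400,::-1],None,fx=3,fy=3))
```

```text
[ 0.54050494 -0.07659967  0.18900653] [1.71785562 0.11067134 0.66136528] 5.6167
```

View pics/s3.png

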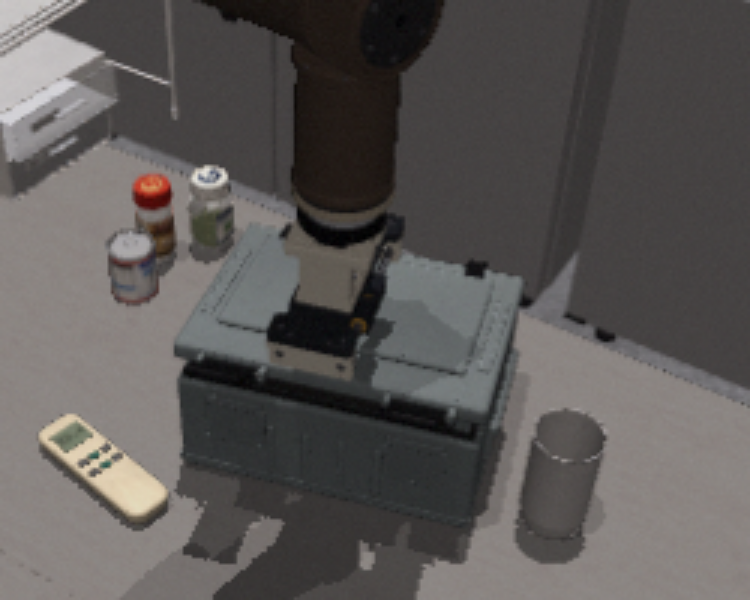

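step_arm(
  series=[
    [[0,-0.001,0,-0.005,0],[0,-0.002,-0.001,-0.01,0],[0,-0.003,-0.001,-0.014,0],[0,-0.003,-0.001,-0.017,0],[0,-0.004,-0.001,-0.02,0],[0,-0.004,-0.001,-0.022,0],[0,-0.004,-0.001,-0.024,0],[0,-0.004,-0.001,-0.025,0]],
  ],
)

```text
clock: 6.33
position: [0.5355, -0.078, 0.1657]
ee_rot: [-1.892, -2.497, 0.007]
force: [-16.5, 2.5, 49.5]
width: 0.005
```

Run:
```python
from h import *
from cell import observe
o=observe();print(o["position"],o["force"],o["clock"])
im,d=eyes.get_image("scene"); cv2.imwrite("pics/s4.png",cv2.resize(im[60:260,150:400,::-1],None,fx=3,fy=3))
```

```text
[ 0.5354728  -0.07801199  0.1656736 ] [-16.48248311   2.48081056  49.50463128] 6.3333
```

View pics/s4.png

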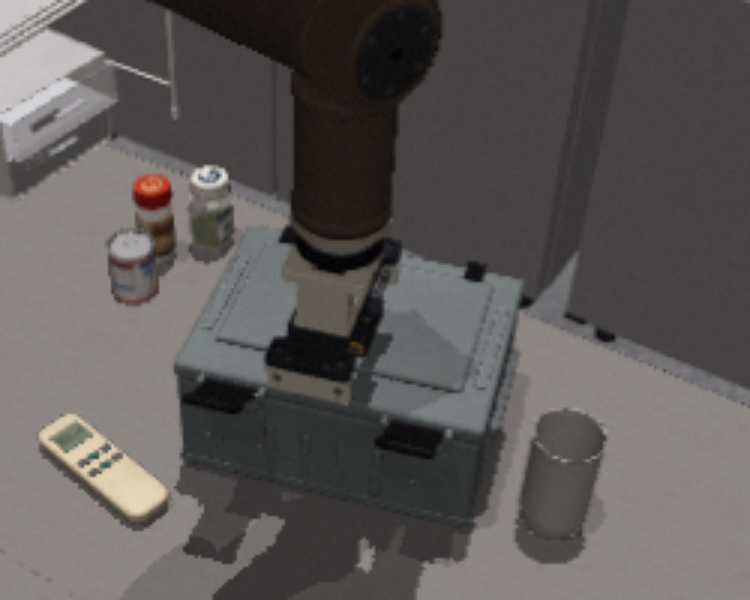

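step_arm(
  series=[
    [[0,0,0,0.01,0],[0,0,0,0.03,0],[0,0,0,0.06,0],[0,0,0,0.085,-6],[0,-0.005,0.004,0.085,-13],[0,-0.015,0.012,0.085,-20],[0,-0.025,0.02,0.085,-27],[0,-0.035,0.028,0.085,-34],[0,-0.045,0.036,0.085,-41],[0,-0.055,0.044,0.085,-48],[0,-0.065,0.052,0.085,-55],[0,-0.075,0.06,0.085,-62],[0,-0.087,0.07,0.085,-69],[0,-0.087,0.07,0.085,-76],[0,-0.087,0.07,0.085,-83],[0,-0.087,0.07,0.085,-90],[0,-0.087,0.07,0.085,-90]],
  ],
)

```text
clock: 7.8
position: [0.4483, -0.0078, 0.2508]
ee_rot: [-3.104, -0.419, -0.005]
force: [0.0, 0.2, -0.0]
width: 0.01
```

Run:
```python
from h import *
from cell import observe
np.set_printoptions(precision=4,suppress=True)
o=observe();print(o["joints"],o["position"],o["ee_rot"],o["force"],o["clock"])
O2=np.array([.6235,-.0522,0])
ims=[]
for n in("scene","top"):
    im,d=eyes.get_image(n); np.savez(n+"5.npz",im=im,d=d)
    ims.append(im)
    q=((cloud(n,d)-O2)@R.from_euler('z',YAW).as_matrix()).reshape(-1,3)
    blk=(im.reshape(-1,3).max(1)<60)
    m=(q[:,0]<-.118)&(q[:,0]>-.22)&(abs(q[:,1])<.14)&(q[:,2]>.135)&(q[:,2]<.185)
    for s in(1,-1):
        k=q[m&(q[:,1]*s>.05)]; print(n,s,len(k),np.percentile(k,[3,50,97],axis=0).round(4).tolist() if len(k) else'')
    t=q[(abs(q[:,2]-.153)<.015)&(q[:,0]>-.14)&(q[:,0]<.14)&(abs(q[:,1])<.17)]
    print("lid",np.percentile(t,[1,5,50,95,99],axis=0).round(4).tolist())
cv2.imwrite("pics/s5.png",cv2.resize(np.hstack([ims[0][60:260,150:400,::-1],ims[1][60:260,150:400,::-1]]),None,fx=1.6,fy=1.6))
```

```text
[-0.8995  0.1556  0.9379  2.0174 -0.157   1.0355 -1.1896] [ 0.4483 -0.0078  0.2508] [-3.1043 -0.4188 -0.005 ] [ 0.0073  0.2115 -0.0148] 7.8
scene 1 193 [[-0.1755, 0.0599, 0.1443], [-0.1497, 0.0859, 0.1623], [-0.1198, 0.1131, 0.1777]]
scene -1 203 [[-0.1755, -0.1196, 0.1409], [-0.1491, -0.0923, 0.1633], [-0.1191, -0.0649, 0.178]]
lid [[-0.1304, -0.1514, 0.1409], [-0.1121, -0.1418, 0.1465], [-0.0382, -0.0338, 0.1563], [0.1028, 0.1064, 0.1615], [0.1146, 0.1395, 0.1627]]
top 1 0 
top -1 454 [[-0.1724, -0.1124, 0.1483], [-0.1467, -0.0885, 0.162], [-0.1194, -0.0646, 0.1775]]
lid [[-0.1269, -0.1471, 0.1458], [-0.1012, -0.1352, 0.1491], [0.007, -0.0126, 0.1569], [0.1076, 0.1331, 0.1613], [0.1173, 0.1491, 0.1626]]
```

View pics/s5.png

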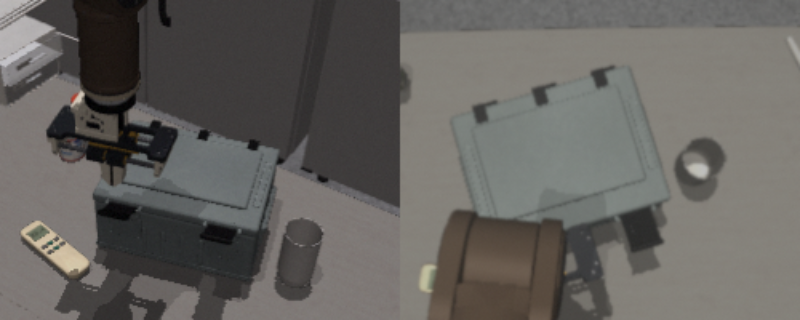

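Run:
```python
from h import *
O2=np.array([.6235,-.0522,0])
for n in("scene","top"):
    d=np.load(n+"5.npz")["d"]
    q=((cloud(n,d)-O2)@R.from_euler('z',YAW).as_matrix()).reshape(-1,3)
    for ylo,yhi in((-.12,-.02),):
      for xl in(-.11,-.103,-.06,-.03,0,.03,.06):
        k=q[(q[:,1]>ylo)&(q[:,1]<yhi)&(q[:,0]>xl)&(q[:,0]<xl+.01)&(q[:,2]>.12)&(q[:,2]<.19)]
        print(n,xl,len(k),np.median(k[:,2]).round(4))
```

```text
scene -0.11 176 0.1498
scene -0.103 102 0.1522
scene -0.06 89 0.1593
scene -0.03 83 0.1594
scene 0 71 0.16
scene 0.03 67 0.1599
scene 0.06 70 0.1597
top -0.11 165 0.151
top -0.103 157 0.1515
top -0.06 156 0.1588
top -0.03 155 0.1586
top 0 156 0.1586
top 0.03 156 0.1589
top 0.06 155 0.159
```

step_arm(
  series=[
    [[0,0,0,-0.025,0],[0,0,0,-0.05,0],[0,0,0,-0.065,0],[0,0,0,-0.072,0],[0,0,0,-0.078,0],[0,0,0,-0.084,0],[0,0,0,-0.09,0],[0,0,0,-0.096,0],[0,0,0,-0.102,0],[0,0,0,-0.108,0],[0,0,0,-0.113,0]],
  ],
)

```text
clock: 8.82
position: [0.4487, -0.0076, 0.1374]
ee_rot: [-3.102, -0.435, -0.006]
force: [0.2, -0.2, -0.4]
width: 0.007
```

```bash
cat > look.py <<'E'
import sys
from h import *
im,d=eyes.get_image("scene"); cv2.imwrite(sys.argv[1],cv2.resize(im[80:240,180:360,::-1],None,fx=4,fy=3.7))
E
python3 look.py pics/s6.png
```

```text
(no output)
```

View pics/s6.png

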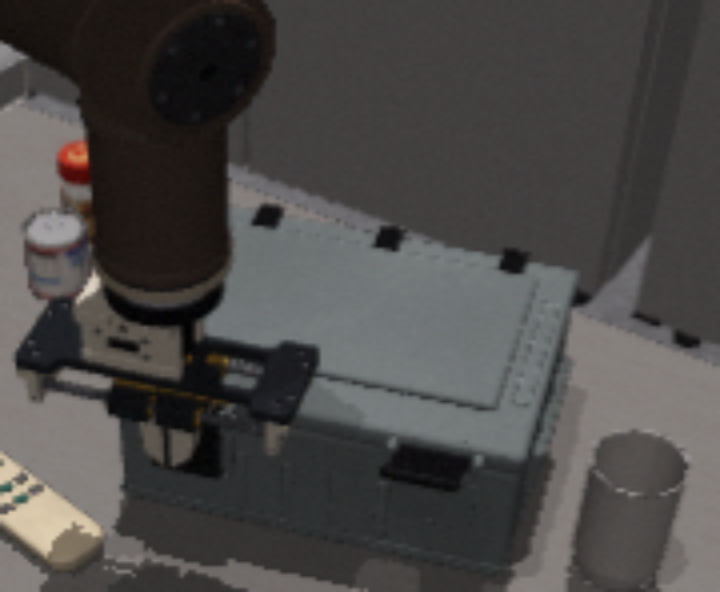

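The left lever now lies flat against the front at (205,450). I lift off and go to the right one.

step_arm(
  series=[
    [[0,0,0,0.025,0],[0,0,0,0.06,0],[0,0,0,0.095,0],[0,0.004,-0.014,0.113,0],[0,0.012,-0.044,0.113,0],[0,0.021,-0.074,0.113,0],[0,0.029,-0.104,0.113,0],[0,0.038,-0.134,0.113,0],[0,0.046,-0.164,0.113,0],[0,0.049,-0.174,0.113,0],[0,0.049,-0.174,0.113,0]],
  ],
)

```text
clock: 9.78
position: [0.4973, -0.185, 0.2498]
ee_rot: [-3.105, -0.429, -0.004]
force: [-0.3, 0.5, -0.7]
width: 0.005
```

```bash
python3 look.py pics/s7.png
```

```text
(no output)
```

View pics/s7.png

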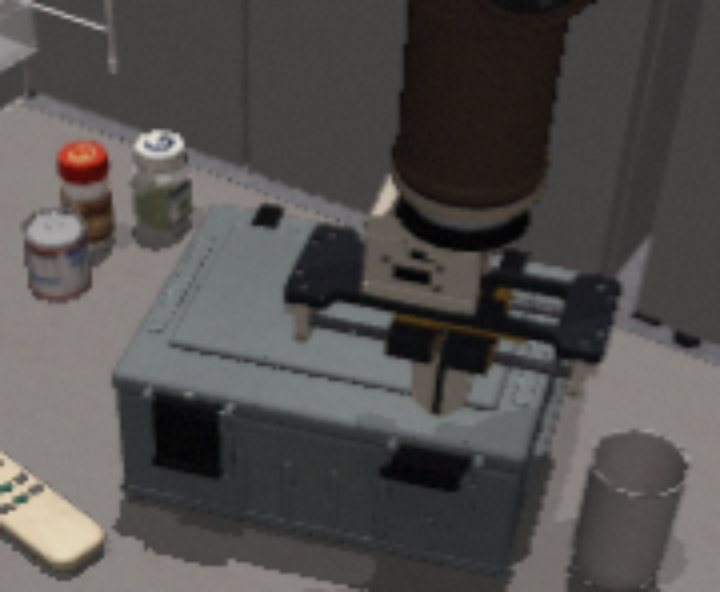

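step_arm(
  series=[
    [[0,0.001,0.003,-0.025,0],[0,0.001,0.003,-0.05,0],[0,0.001,0.003,-0.065,0],[0,0.001,0.003,-0.072,0],[0,0.001,0.003,-0.078,0],[0,0.001,0.003,-0.084,0],[0,0.001,0.003,-0.09,0],[0,0.001,0.003,-0.096,0],[0,0.001,0.003,-0.102,0],[0,0.001,0.003,-0.108,0],[0,0.001,0.003,-0.113,0]],
  ],
)

```text
clock: 10.75
position: [0.4984, -0.1799, 0.1361]
ee_rot: [-3.104, -0.432, -0.004]
force: [-0.9, -0.1, 0.4]
width: 0.006
```

```bash
python3 look.py pics/s8.png
```

```text
(no output)
```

View pics/s8.png

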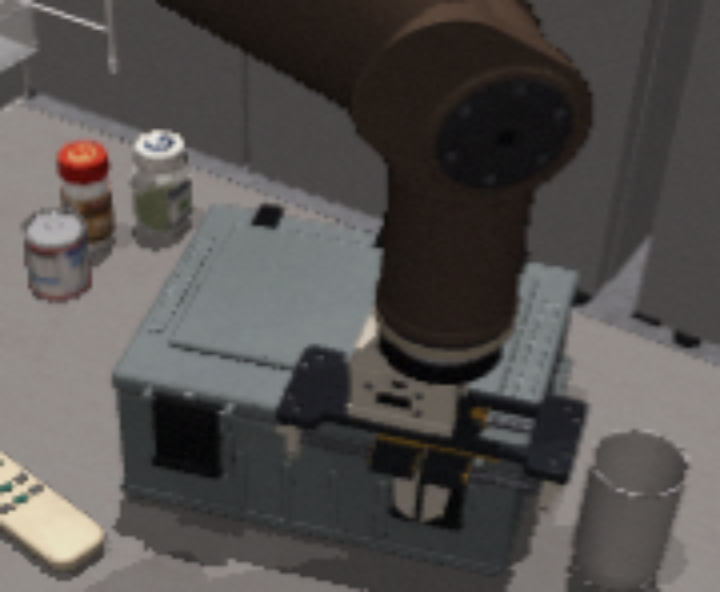

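Both levers are home: left at (187,437), right behind the fingers at (430,500). I lift clear.

step_arm(
  series=[
    [[0,0,0,0.025,0],[0,0,0,0.06,0],[0,0,0,0.1,0],[0,0,0,0.14,0],[0,0,0,0.18,0],[0,-0.03,0.02,0.2,0],[0,-0.06,0.04,0.2,0],[0,-0.08,0.06,0.2,0],[0,-0.08,0.06,0.2,0],[0,-0.08,0.06,0.2,0]],
  ],
)

```text
clock: 11.63
position: [0.4177, -0.1183, 0.3357]
ee_rot: [-3.099, -0.437, -0.007]
force: [0.5, -0.6, 0.4]
width: 0.006
```

Run:
```python
from h import *
from cell import observe
o=observe();print(o["position"],o["force"],o["clock"])
O2=np.array([.6235,-.0522,0])
im,d=eyes.get_image("scene"); cv2.imwrite("pics/s9.png",cv2.resize(im[80:330,150:400,::-1],None,fx=2.4,fy=2.4))
for f,dd in(("before",np.load("scene0.npz")["d"]),("after",d)):
    q=((cloud("scene",dd)-O2)@R.from_euler('z',YAW).as_matrix()).reshape(-1,3)
    fr=q[(q[:,0]<-.09)&(q[:,0]>-.16)&(q[:,2]>.03)&(q[:,2]<.07)&(abs(q[:,1])<.14)]
    p=np.polyfit(fr[:,1],fr[:,0],1); print(f,"front face",p,len(fr))
    for s in(1,-1):
        k=q[(q[:,0]<-.09)&(q[:,0]>-.2)&(abs(q[:,1]-.09*s)<.02)&(q[:,2]>.085)&(q[:,2]<.12)]
        print("  lever region x",s,np.percentile(k[:,0],[5,50,95]).round(4))
    k=q[(abs(q[:,0])<.06)&(abs(q[:,1])<.1)&(q[:,2]>.14)]; print("  panel z",np.median(k[:,2]) if len(k) else None)
a=np.load("scene0.npz")["im"].astype(int)
for nm,(u0,u1,v0,v1) in dict(thermo=(160,210,195,238),tumbler=(322,355,196,240),roll=(246,294,286,332)).items():
    print(nm,"max/mean diff",abs(a[v0:v1,u0:u1]-im[v0:v1,u0:u1]).mean().round(2))
```

```text
[ 0.41765602 -0.11826633  0.33569991] [ 0.51143415 -0.56977411  0.42166693] 11.6333
before front face [ 0.00113176 -0.10966567] 785
  lever region x 1 [-0.1165 -0.1119 -0.109 ]
  lever region x -1 [-0.1174 -0.1115 -0.1095]
  panel z 0.3105832429064225
after front face [ 0.00066352 -0.10954601] 682
  lever region x 1 [-0.1278 -0.1248 -0.1224]
  lever region x -1 [-0.1271 -0.1247 -0.122 ]
  panel z 0.15939111836609188
thermo max/mean diff 1.82
tumbler max/mean diff 2.41
roll max/mean diff 18.8
```

View pics/s9.png

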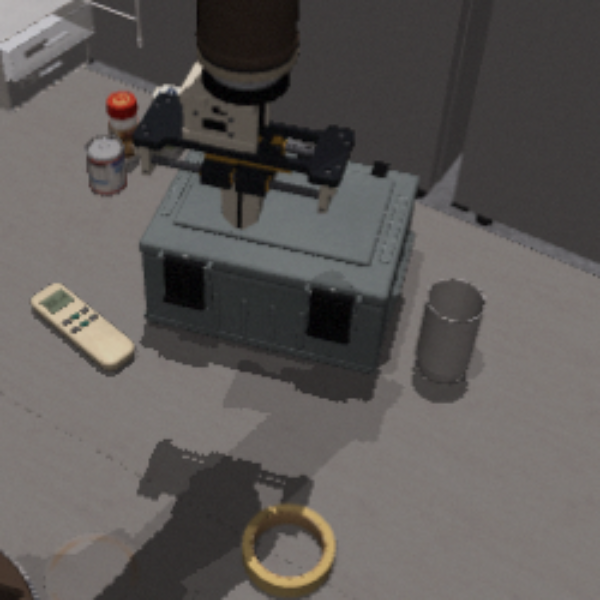

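The lid is shut and both levers lie flat on the front, at (185,280) and (330,315). The carrier hasn't moved, and the neighbouring objects are in place. The roll's pixels differ only because the arm's shadow falls there.

```bash
python3 -c "
from cell import arm
print(arm.sign_off())"
```

```text
the job is handed in; nothing more can be done
None
```

The lid is fully down and both latch levers are snapped home. I handed the job in at about 11.7 s, with the arm standing clear.

I swept the lid down with the closed fingertips between the levers. I then pressed the left and right levers down in turn until each snapped home.

**Final checks:**
- **Lid:** the raised panel reads 159.4 mm high, against 159 mm when shut.
- **Levers:** both lie flat against the carrier's front.
- **Carrier:** the front face is within about 0.2 mm of where it started.
- **Other objects:** the thermometer and tumbler look unchanged. The roll's image patch differed from the first picture (mean difference 18.8). I put that down to the arm's shadow after looking at the picture; I did not measure the roll's position.

**Less gentle than intended:** when the lid bottomed out, the fingertips briefly pressed with about 50 N (52 N in total at the wrist). During the lowering itself the readings were about 2 N. The wrist limit is 120 N, and the 40 N limit covers only the arm and gripper body. Even so, the end stop was harder than "gently" suggests.

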